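# Set the bead spinner's speed and press its large bowl home on the drive hub

### The arm

A 6-joint arm with a two-finger parallel gripper is mounted at the origin on the work surface. World frame = base frame: x ahead of the robot, y to its left, z up, the work surface at z = 0. Lengths are in m, angles in rad, forces in N, time in s.
With the tool pointing down it reaches from about 0.35 to 0.925 m from the base axis. Payload 6.4 kg.
Tool frame: the origin (TCP) lies at the very end of the fingers, on their centre line; the grasp point (between the pads) lies behind it (bot.grip_depth is the z of the grasp point in the tool frame, in m); z points along the fingers, y is the line along which they close (so a half turn about z gives the same grasp; the last joint's range is limited). The gripper opens to 85 mm and grips with 20 to 120 N. Pads are 22 mm wide; open, the fingers measure 114 mm over their backs; the gripper's body (76 mm by 85 mm) begins 54 mm behind the grasp point. The pads swing forward as they close: fully open they stand 13 mm farther back than shut.
Start: joints at [-0.174, 0.245, 1.558, -0, 1.339, -0.174], TCP at [0.65, 0, 0.231] pointing down, gripper open.
Joint ranges: [-3.13, 3.13], [-1.02, 2.26], [0.13, 2.54], [-0.95, 4.09], [0.21, 2.88], [-2.74, 2.74]. Speed limits (rad/s): [2.57, 2.57, 3.14, 3.14, 3.14, 3.14].

### API

Orientations are given as a unit quaternion [w, x, y, z].
In Python, from workcell import bot, effector, kin, optics, job, sensors gives the robot as it stands. Calls block until the motion is done:
- bot.move_pose(position, orientation): joint-space move of the TCP to a pose.
- bot.movel(position, frame=None, feed=0.15, guard=None): straight line of the TCP; frame=None keeps the orientation; feed is the mean speed in m/s. With guard (N) it stops when the force on the tool has changed by that much, and returns True; else False.
- bot.move_j(angles): joint-space move.
- effector.let_go() and effector.gripper_close(force=None): open the fingers fully, or close them until they stop; force is the grip in N (None keeps the last).
- bot.dwell(seconds).
- kin.inverse_kinematics(position, orientation): joint angles nearest the present ones, or None.
- optics.get_image(name): name is "scene" or "side" or "wrist"; returns (picture, depth): 420x560x3 uint8, red, green, blue; 420x560 float32, m along the optical axis (not along the pixel's ray), 0 where there is no reading.
- optics.camera_info(name): a dict with "vertical_fov" (degrees; the focal length in pixels is half the picture's height over the tangent of half this angle, whatever the lens; pixels are square), "cx", "cy" (the principal point, pixels), "camera_from_world" (4x4, takes a point from world to camera coordinates). Camera axes: x right, y up, looking along -z (the intrinsics and any distortion apply to the point x, -y, -z); pixel columns grow to the right and rows downward; lengths in m; the calibration is good to about 2 mm. The wrist camera is an equidistant fisheye: a pixel r from the principal point sees the ray r / f radians off the axis. A picture is of the moment at which its call begins: read the wrist's pose just before it. camera_info takes no time and is no camera call; for the wrist camera it gives the pose at the moment of the call.
A pose or a line that the arm cannot do raises bot.Unreachable and nothing moves.
- job.hand_in(): hands the job in; it is judged then, once.
Readings, each from a call of its own:
- sensors.get_clock(): time.
- sensors.get_qpos(): joint angles.
- sensors.get_joint_velocities(): joint speeds.
- sensors.get_joint_torque(): joint torques, N m.
- sensors.get_position(): TCP position.
- sensors.get_ee_rot(): TCP orientation.
- sensors.get_wrist_force(): force on the tool from outside, world axes, zero at the start.
- sensors.get_moment(): the same for the moment, N m.
- sensors.get_finger_gap(): opening from 0.0 (shut) to 1.0 (fully open).
- sensors.get_grasp_force(): force on a finger pad.
Only numpy, scipy, OpenCV 4.12 (cv2) and the standard library are available. Lean on these libraries where they do the work, as an engineer would, in place of code of your own. Each camera call takes 0.05 s, during which the arm holds its last target. There are 200 camera calls.

### The job

Turn the speed dial of the bead spinner until its pointer stands at the paper arrow stuck beside the scale. Then lift the larger of the two wooden bowls off its stand by the grip on its centre post, lower its keyed shaft into the spinner's drive hub, turn it until the keys slip into the keyways, and keep pushing against the spring until the bowl sits fully home on the hub. Finish while still gripping the bowl and holding it down like that, for a colleague to tighten the hub's grub screw, with everything else left where it was.

Things in the scene. Friction and masses are not known exactly. Their poses are not given: they have to be found in the camera images.
- spinner: Electric bead spinner: grey box housing 140 (x) x 250 (y) x 60 mm high, fixed to the table at a varying place and yaw. Origin under its centre. On its flat deck, 60 mm above the table: the speed dial near its +y end and the drive hub near its -y end, 130 mm apart.
- dial_grip (a point): On the speed dial's vertical axis at the height to grip, 26 mm above the deck; x axis = pointing direction, z up. Black wing-bar knob: bar 13 mm thick (y), 40 mm long (x), from 6 to 35 mm above the deck, narrower pointer end 26 mm ahead of the axis, white line on top of that half; below it a skirt of 22 mm radius, 6 mm high.
- dial_tip (a point): The dial's pointer end, 26 mm from its axis at grip height; axes as dial_grip. The dial turns 4.7 rad in all, clockwise seen from above for more speed, with light friction (0.03 Nm), and stays where it is left. It starts 0.6 to 2.0 rad anticlockwise of the arrow, so turn it clockwise.
- arrow: White paper arrow, 15 mm long, stuck flat on the spinner's deck beside the dial's scale (aluminium disc, black ticks 30 degrees apart). Origin: on the dial's axis at deck height; its x axis points from there to the arrow, whose tip, 34 mm out, points at the dial. The dial is set when the pointer's x axis has the direction of this x axis.
- hub_mouth (a point): Centre of the flat top face of the spinner's drive hub, 80 mm above the table: steel boss 44 mm across, standing 20 mm above the deck on a 104 mm aluminium platter. Vertical bore 18 mm across with two opposite keyways along this x axis, each 7 mm wide, reaching 14.5 mm from the axis; all 32 mm deep, no lead-in chamfer. z up.
- hub: The drive hub with its ejector; origin on its axis at deck height, 20 mm below hub_mouth, same axes. It can turn about the vertical but drags (0.1 Nm, motor off), so it stays at the angle it is found at, which varies: keyways within 0.7 rad of the housing's x axis. Its grub screw is in the boss's side.
- ejector: Brass spring plunger, 12 mm across, in the hub's bore. Origin: centre of its top, 14 mm below the hub's face when free. It pushes up on the shaft's end with 4 N when first met, rising to 9 N with the bowl fully home (14 mm further down), and lifts the bowl off again when that is let go.
- bowl_grip (a point): Centre of the larger bowl's grip, 66 mm above the bowl's flat underside and above hub_mouth when fully home. Flat wooden grip on the centre post, 34 mm long (x axis), 18 mm thick (y, the way to pinch it), 30 mm high (z up). It starts within 0.7 rad of the world's axes, x axis pointing away from the robot.
- bowl: The larger bowl; origin at the centre of its flat underside, axes as bowl_grip. Turned wood, 124 mm across the rim, 42 mm high, top of the grip 81 mm above the underside, about 0.2 kg. It starts on one of two equal fixed stands (wooden rings 34 mm high, 74 mm outside, 38 mm hole), its shaft hanging in the ring.
- bowl_shaft_end (a point): Centre of the lower end of the larger bowl's steel shaft, 28 mm below its underside, axes as bowl_grip. Shaft 16 mm across, last 6 mm tapering to 9 mm. Two opposite keys along the x axis, 5 mm wide, reaching 13 mm from the axis, from the underside to 20 mm below it; the 8 mm pilot below them enters at any angle. Fits either way round.
- small_bowl: The smaller wooden bowl, 94 mm across, 34 mm high, with the same post, grip and shaft, on the other stand, the top of its grip 115 mm above the table; to be left there. Origin at the centre of its underside, 34 mm above the table.
- phone: Black phone 75 x 155 x 8 mm lying on the table, to be left alone. Origin under its centre.
- spool_a: Wooden thread spool with pale thread, 38 mm across, 40 mm high, standing, to be left alone. Origin under its centre.
- spool_b: Wooden thread spool with dark thread, 38 mm across, 40 mm high, standing, to be left alone. Origin under its centre.
- tweezers: Steel tweezers 130 mm long lying on the table, to be left alone. Origin under their middle, x along them.
- pliers: Small pliers 130 mm long lying on the table, to be left alone. Origin under the pivot, x towards the jaws.
- jar: Amber glass jar with steel cap, 44 mm across, 60 mm high, to be left alone. Origin under its centre.
- bead_box: Closed clear bead box 110 x 110 x 27 mm, to be left alone. Origin under its centre.
Things that resemble listed ones, but are neither listed nor needed, are in the scene too. What is shaped like the bowl but black or yellow is not meant.

How it is judged:
By the outcome, as a careful person would: the job done as asked, in the order asked, and still so for the second after the job is handed in, while the arm keeps its last pose, push and grip.
It also fails if it takes over 62 s, if anything falls off the work surface, if the arm or the gripper's body presses on something with over 40 N, if the wrist force passes 120 N, or if a joint passes its speed limit or range.

## Working session

There is one attempt and no reset: what is moved stays moved. The work goes in short steps, each a Python script; the robot and the scene stay as the last script left them, time stands still between calls to the robot, and variables do not carry over. Pictures are saved under pics/ and viewed, at most 10 in all, crops included, and the job is handed in when it is done.

```bash
ls; mkdir -p pics; cat > h.py <<'E'
import numpy as np, cv2
from workcell import bot, effector, kin, optics, job, sensors
def cam(n):
    i=optics.camera_info(n); f=210/np.tan(np.radians(i['vertical_fov'])/2); return i,f,np.linalg.inv(np.array(i['camera_from_world']))
def ray(n,u,v,c=None):
    i,f,W=c or cam(n); a,b=u-i['cx'],v-i['cy']
    if n=='wrist':
        r=np.hypot(a,b); t=r/f; s=np.sin(t)/max(r,1e-9); d=np.array([a*s,-b*s,-np.cos(t)])
    else: d=np.array([a/f,-b/f,-1.])
    return W[:3,3],W[:3,:3]@d
def atz(n,u,v,z,c=None):
    o,d=ray(n,u,v,c); return o+d*(z-o[2])/d[2]
def proj(n,p,c=None):
    i,f,W=c or cam(n); q=np.array(i['camera_from_world'])@np.r_[p,1]; x,y,z=q[0],-q[1],-q[2]
    if n=='wrist':
        r=np.hypot(x,y); t=np.arctan2(r,z); return i['cx']+f*t*x/r,i['cy']+f*t*y/r
    return i['cx']+f*x/z,i['cy']+f*y/z
def down(yaw):  # tool y axis at world angle yaw, z down
    from scipy.spatial.transform import Rotation as R
    y=np.array([np.cos(yaw),np.sin(yaw),0]); z=np.array([0,0,-1.]); x=np.cross(y,z)
    q=R.from_matrix(np.c_[x,y,z]).as_quat(); return q[[3,0,1,2]]
def shot(n,name):
    c=cam(n); p,d=optics.get_image(n); np.savez('pics/'+name+'.npz',p=p,d=d); cv2.imwrite('pics/'+name+'.png',p[:,:,::-1]); return p,d,c
E
python3 - <<'E'
from h import *
import pickle
for n in ['scene','side','wrist']:
    p,d,c=shot(n,n+'0'); pickle.dump(c,open(f'pics/{n}0.pkl','wb')); print(n,c[0]['vertical_fov'],c[0]['cx'],c[0]['cy'],c[2][:3,3])
a=[cv2.imread(f'pics/{n}0.png') for n in ['scene','wrist']]
print(bot.grip_depth,sensors.get_ee_rot(),sensors.get_clock(),sensors.get_finger_gap())
E
```

```text
pics
scene 56.66124262673103 282.40806800107396 209.76525208205638 [ 1.25209328 -0.11607702  0.8996286 ]
side 42.38335789879066 284.1200402471586 214.13291362575757 [-0.16585708 -1.36258847  1.17845609]
wrist 65.70646984690485 281.96241262715984 213.16254285905757 [0.64858094 0.08026145 0.37282622]
-0.0187 [-6.15718633e-04  7.07108870e-01  7.07104286e-01 -4.42083693e-04] 0.15 1.001094337519253
```

View pics/scene0.png

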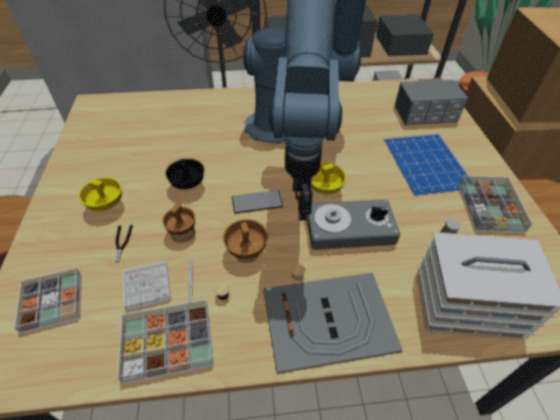

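The scene camera faces the robot. The large bowl is at about (245,240) and the small bowl at (180,222). The spinner is at (352,224), with its hub at (333,216) and dial at (378,215).

```bash
python3 - <<'E'
from h import *
for n,u,v,z in [('hub',333,214,.08),('dial',378,213,.09),('bowlgrip',245,231,.1),('small',180,215,.1)]:
    print(n,atz('scene',u,v,z))
p=cv2.imread('pics/scene0.png')[150:300,140:430]
w=cv2.imread('pics/wrist0.png')
o=np.zeros((600,800,3),np.uint8); a=cv2.resize(p,(580,300),interpolation=3); o[:300,:580]=a; b=cv2.resize(w,(400,300)); o[300:,:400]=b
s=cv2.imread('pics/side0.png'); o[300:,400:]=cv2.resize(s,(400,300))
cv2.imwrite('pics/c1.png',o)
E
```

```text
hub [0.54614441 0.11740833 0.08      ]
dial [0.56381806 0.24071613 0.09      ]
bowlgrip [ 0.59882071 -0.13144573  0.1       ]
small [ 0.52474065 -0.30465148  0.1       ]
```

View pics/c1.png

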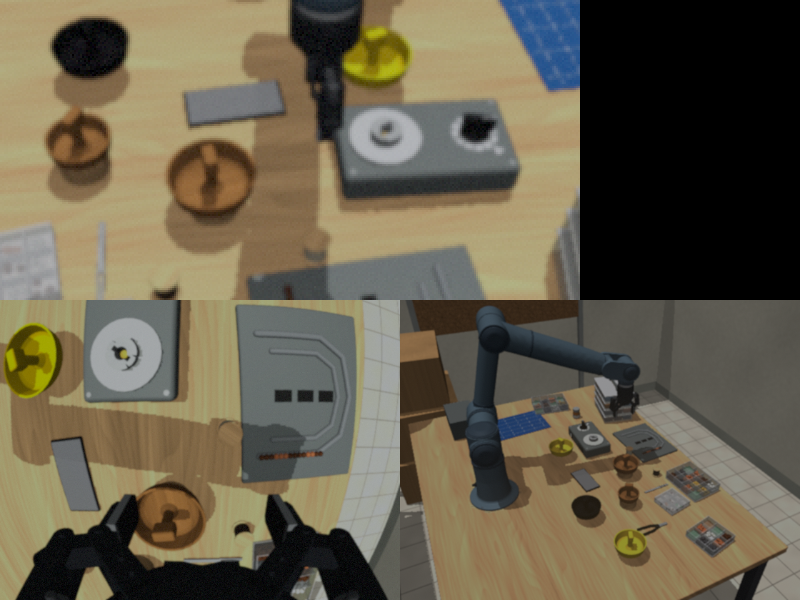

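```bash
python3 - <<'E'
from h import *
import pickle
out=[]
for n,x,y in [('b',.60,-.20),('s',.555,.10)]:
    bot.move_pose([x,y,.22],down(0)); bot.dwell(.3); p,d,c=shot('wrist','w'+n); pickle.dump(c,open(f'pics/w{n}.pkl','wb'))
    print(n,sensors.get_clock(),sensors.get_position(),c[2][:3,3],proj('wrist',[x,y+.08,.06],c))
E
```

```text
b 1.3417 [ 0.6003451  -0.19909098  0.22005573] [ 0.5991031  -0.11867821  0.36259997] (np.float64(282.73848098724176), np.float64(111.8133629818066))
s 2.85 [0.55519299 0.09941547 0.21992257] [0.55422255 0.17944947 0.36246033] (np.float64(282.68349155167937), np.float64(109.78296699582853))
```

```bash
python3 - <<'E'
from h import *
a=cv2.imread('pics/ws.png');b=cv2.imread('pics/wb.png')
o=np.zeros((600,800,3),np.uint8)
o[:600,:400]=cv2.resize(a[30:330,182:382],(400,600),interpolation=3)
o[:400,400:]=cv2.resize(b[60:260,182:382],(400,400),interpolation=3)
o[400:,400:667]=cv2.resize(b,(267,200))
cv2.imwrite('pics/c2.png',o)
E
```

```text
(no output)
```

View pics/c2.png

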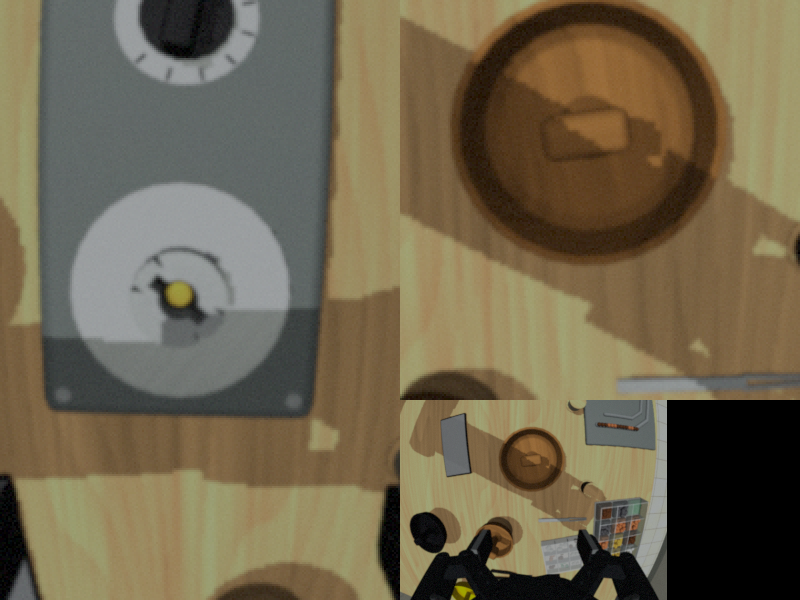

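The spinner view shows the hub bore at wrist pixel (272,177) with its keyways running from upper left to lower right. The bowl's grip is centred at about (275,127), rotated about 8° from world x. The dial is cut off, so I'll look closer at it.

```bash
python3 - <<'E'
from h import *
import pickle
cs=pickle.load(open('pics/ws.pkl','rb'));cb=pickle.load(open('pics/wb.pkl','rb'))
S=lambda u,v,z:atz('wrist',182+u/2,30+v/2,z,cs); B=lambda u,v,z:atz('wrist',182+(u-400)/2,60+v/2,z,cb)
print('hub',S(180,295,.066),S(155,283,.08),S(205,317,.08))
pl=[S(70,290,.062),S(290,290,.062),S(180,182,.062),S(180,397,.062)];print('platter',(pl[0]+pl[1])/2,(pl[2]+pl[3])/2,pl[1][0]-pl[0][0],pl[2][1]-pl[3][1])
print('grip corners',[B(*q,.115)[:2].round(4) for q in [(545,119),(624,109),(631,148),(555,161)]])
r=[B(*q,.076) for q in [(453,130),(728,130),(590,0),(590,263)]];print('rim',(r[0]+r[1])/2,(r[2]+r[3])/2,r[1][0]-r[0][0],r[2][1]-r[3][1])
bot.move_pose([.565,.19,.2],down(0)); bot.dwell(.3); p,d,c=shot('wrist','wd'); pickle.dump(c,open('pics/wd.pkl','wb'))
u,v=map(int,proj('wrist',[.563,.241,.07],c)); print(u,v,c[2][:3,3])
x0,y0=u-75,max(v-75,0); print(x0,y0)
o=cv2.resize(p[y0:y0+150,x0:x0+150,::-1],(600,600),interpolation=3); cv2.imwrite('pics/c3.png',o)
E
```

```text
hub [0.5449784  0.11739749 0.066     ] [0.53441299 0.12581475 0.08      ] [0.55649244 0.11025168 0.08      ]
platter [0.54461407 0.11932224 0.062     ] [0.54477529 0.11746151 0.062     ] 0.10449794740507395 0.10441733531109505
grip corners [array([ 0.5786, -0.1255]), array([ 0.6083, -0.1218]), array([ 0.611 , -0.1366]), array([ 0.5822, -0.1416])]
rim [ 0.59501651 -0.13039884  0.076     ] [ 0.59491083 -0.13279488  0.076     ] 0.12157144954836008 0.11778109100025344
280 144 [0.56416086 0.26932174 0.34296029]
205 69
```

View pics/c3.png

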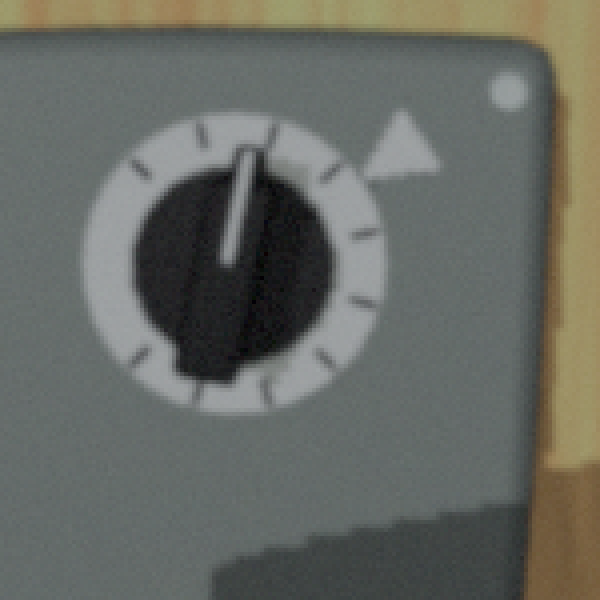

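The picture shows the pointer line running from (228,265) to (248,150). The arrow's vertices are (402,110), (365,180) and (440,170), and the scale disc is centred at about (234,262).

```bash
python3 - <<'E'
from h import *
import pickle
c=pickle.load(open('pics/wd.pkl','rb'))
D=lambda u,v,z:atz('wrist',205+u/4,69+v/4,z,c)[:2]
q=[D(*p,.061) for p in [(80,262),(388,262),(234,110),(234,415)]];C1=np.array([(q[0]+q[1])[0]/2,(q[2]+q[3])[1]/2]);print('disc',C1,q[1]-q[0],q[2]-q[3])
an=lambda d:np.arctan2(d[1],d[0])
a,b=D(228,265,.095),D(248,150,.095);print('line',a,b,np.linalg.norm(b-a),an(b-a))
# bar edges at rear end top and front
print('bar edges dir',an(D(240,370,.095)*0+D(262,170,.095)-D(237,375,.095)))
tip=D(365,180,.06);cen=D(402.3,153.3,.06)
print('tip r',np.linalg.norm(tip-C1),an(tip-C1),an(cen-C1),an(cen-tip),np.linalg.norm(cen-tip)*1.5)
hub=np.array([.5449,.1178]);print('axis len',np.linalg.norm(C1-hub),an(C1-hub))
# bar rear end & pointer-end top center
print('rear',(D(177,372,.095)+D(237,380,.095))/2)
E
```

```text
disc [0.54833847 0.24808194] [ 0.06678979 -0.00073507] [0.00069848 0.06685459]
line [0.54928485 0.2504344 ] [0.55324643 0.27236719] 0.022287700152376876 1.392099482910079
bar edges dir 1.441955892390745
tip r 0.03369821798711794 0.5683081191831199 0.5838084492352715 0.6364542104717482 0.014888775159981688
axis len 0.13032730785498975 1.5444099290304572
rear [0.5449422  0.22897974]
```

```bash
python3 - <<'E'
from h import *
import pickle
C=[.5485,.2485]; y0=1.385-np.pi/2; y1=.58-np.pi/2
print(kin.inverse_kinematics([*C,.07],down(y0)),kin.inverse_kinematics([*C,.07],down(y1)))
bot.move_pose([*C,.15],down(y0)); print(bot.movel([*C,.070],feed=.08,guard=8),sensors.get_position())
effector.gripper_close(25); print(sensors.get_finger_gap(),sensors.get_grasp_force(),sensors.get_wrist_force(),sensors.get_moment(),sensors.get_clock())
for k in (.5,1): bot.move_pose([*C,.07],down(y0+(y1-y0)*k))
bot.dwell(.2); print(sensors.get_finger_gap(),sensors.get_wrist_force(),sensors.get_moment(),sensors.get_position(),sensors.get_qpos())
effector.let_go(); bot.movel([*C,.14])
bot.move_pose([.565,.19,.2],down(0)); bot.dwell(.3); p,d,c=shot('wrist','wd2'); pickle.dump(c,open('pics/wd2.pkl','wb'))
o=cv2.resize(p[69:219,205:355,::-1],(600,600),interpolation=3); cv2.imwrite('pics/c4.png',o); print(sensors.get_clock())
E
```

```text
[ 2.37291850e-01  3.29127214e-01  1.77583479e+00 -4.44089210e-16
  1.03663065e+00  4.23088177e-01] [ 2.37291850e-01  3.29127214e-01  1.77583479e+00 -4.44089210e-16
  1.03663065e+00  1.22808818e+00]
False [0.54907101 0.24867408 0.07071586]
0.14134928238499767 29.27079141139984 [ 1.62060609 -1.09887151 -0.23783629] [-0.03745678 -0.41156873 -0.08671481] 5.8667
0.14148536686746754 [ 5.89609271 -2.4956812  -3.03059181] [-0.22583188 -0.96117174 -0.0428357 ] [0.54949597 0.24823055 0.07028673] [ 2.36769652e-01  3.29211878e-01  1.77509773e+00 -8.54005394e-04
  1.03497611e+00  1.22590722e+00]
9.6833
```

View pics/c4.png

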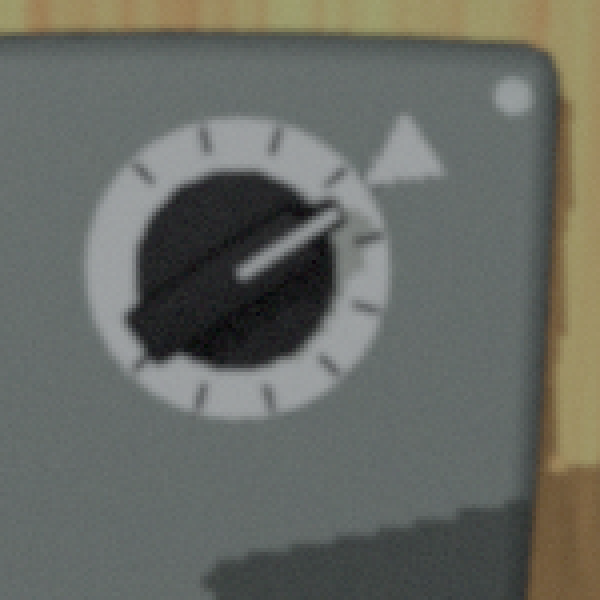

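The pointer line now runs from (240,273) to (338,212) and looks aligned with the arrow tip at (370,184). I'll check this numerically by segmenting the image.

```bash
python3 - <<'E'
from h import *
import pickle
c=pickle.load(open('pics/wd2.pkl','rb')); p=np.load('pics/wd2.npz')['p']
g=cv2.resize(p[69:219,205:355],(600,600),interpolation=3).astype(float).mean(2)
D=lambda u,v,z:atz('wrist',205+u/4,69+v/4,z,c)[:2]
an=lambda d:np.arctan2(d[1],d[0])
bw=(g>150).astype(np.uint8)
n,l,st,ce=cv2.connectedComponentsWithStats(bw)
for i in range(1,n):
    if st[i,4]>150: print(i,st[i],ce[i])
# white line: bright px inside dial disc
yy,xx=np.mgrid[:600,:600]
m=(g>110)&(np.hypot(xx-238,yy-267)<98)&(xx>225)&(yy<285)&(yy>205)
nn,l2,s2,_=cv2.connectedComponentsWithStats(m.astype(np.uint8)); k=1+s2[1:,4].argmax(); print(s2[k])
P=np.array([D(x,y,.095) for y,x in zip(*np.where(l2==k))]);mu=P.mean(0);w=np.linalg.svd(P-mu,full_matrices=False)[2][0];print('line',mu,an(w*np.sign(w[0])))
# arrow
m=(g>140)&(xx>360)&(xx<460)&(yy>100)&(yy<195)&(np.hypot(xx-238,yy-267)>156)
T=np.array([[x,y] for y,x in zip(*np.where(m))],np.float32); A,t=cv2.minEnclosingTriangle(T.reshape(-1,1,2)); t=t[:,0]; print(t)
W=np.array([D(*q,.06) for q in t]); k=np.argmin(np.hypot(t[:,0]-370,t[:,1]-184)); b=(W.sum(0)-W[k])/2
m2=(g>135)&(np.hypot(xx-238,yy-267)<158)&(np.hypot(xx-238,yy-267)>90)
Q=np.array([[x,y] for y,x in zip(*np.where(m2))],np.int32); hull=cv2.convexHull(Q); hw=np.array([D(*q,.0615) for q in hull[:,0]],np.float32); e=cv2.fitEllipse(hw*1000); print(e)
C=np.array(e[0])/1000
print('arrow axis',an(b-W[k]),'from C',an(W[k]-C),an((W.mean(0))-C),an(b-C))
E
```

```text
1 [500  84  24  28 528] [511.56060606  96.53030303]
2 [   88   120   252   244 13904] [181.06731876 203.65880322]
3 [ 372  120   64   60 2096] [404.2480916  155.69847328]
4 [332 176  48  48 864] [355.12962963 196.61111111]
5 [ 144  244  244  172 9392] [284.06218058 357.45911414]
[ 240  216   88   60 1215]
line [0.55906892 0.25506215] 0.5756274396289898
[[404.46155 108.19231]
 [360.28867 185.49484]
 [448.1837  173.77551]]
((548.5020141601562, 248.1466522216797), (66.10600280761719, 66.95114135742188), 116.0308837890625)
arrow axis 0.6105647532865925 from C 0.5962005139662726 0.5999976821623174 0.6012313416997196
```

The pointer is at 0.577 rad and the arrow at 0.58–0.60, so the dial is set within about 1°. Next is the bowl.

```bash
python3 - <<'E'
from h import *
B=[.595,-.1315]; yb=.148+np.pi/2; yh=-.614+np.pi/2; H=[.5452,.1179]
print(kin.inverse_kinematics([*H,.13],down(yh)))
bot.move_pose([*B,.17],down(yb)); print(bot.movel([*B,.083],feed=.1,guard=8),sensors.get_position())
effector.gripper_close(70); print(sensors.get_finger_gap(),sensors.get_wrist_force(),sensors.get_clock())
bot.movel([*B,.20],feed=.1); print(sensors.get_wrist_force(),sensors.get_finger_gap())
bot.move_pose([*H,.20],down(yh)); bot.dwell(.3); print(sensors.get_position(),sensors.get_wrist_force(),sensors.get_clock())
p,d,c=shot('wrist','wi'); s,_,_=shot('side','si')
o=np.zeros((600,800,3),np.uint8); o[:420,:560]=p[:,:,::-1]; u,v=map(int,proj('side',[*H,.12])); o[420:,560:]=cv2.resize(s[v-36:v+54,u-60:u+60,::-1],(240,180),interpolation=3)
q,_,_=shot('scene','sc'); u,v=map(int,proj('scene',[*H,.12])); o[:420,560:]=cv2.resize(q[v-70:v+70,u-40:u+40,::-1],(240,420),interpolation=3)
cv2.imwrite('pics/c5.png',o)
E
```

```text
[ 9.71115900e-03  1.46793766e-01  1.86897748e+00 -4.44089210e-16
  1.12582141e+00 -9.47085168e-01]
False [ 0.59564863 -0.1317388   0.08383297]
0.20391347915577204 [-0.47414537 -0.43567736  0.18617626] 13.2667
[-0.23615982 -0.3513694  -2.80016592] 0.19618608351741826
[0.54543653 0.1172568  0.19995534] [ 0.08521586  0.40847827 -2.08204403] 15.9667
```

View pics/c5.png

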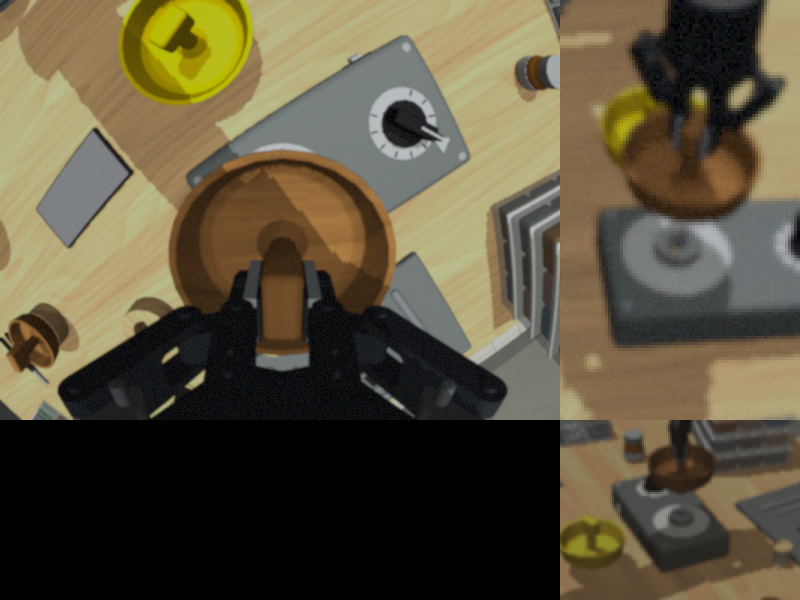

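The bowl is held level above the hub, the dial pointer still points at the arrow, and nothing else has moved. Next is a guarded descent.

```bash
python3 - <<'E'
from h import *
H=[.5452,.1179]
bot.movel([*H,.162],feed=.1)
print(bot.movel([*H,.140],feed=.02,guard=5)); bot.dwell(.2)
print(sensors.get_position(),sensors.get_wrist_force(),sensors.get_moment(),sensors.get_clock())
E
```

```text
False
[0.54527507 0.11790878 0.1401685 ] [-3.01749978 -0.24257965  4.12442762] [-0.05913692  0.47006576 -0.00611594] 18.1
```

```bash
python3 - <<'E'
from h import *
x,y,_=[.5452,.1179,0]
for z in (.134,.131,.129,.1275,.126,.1245):
    g=bot.movel([x,y,z],feed=.02,guard=18); bot.dwell(.25)
    f=sensors.get_wrist_force(); print(z,g,np.round(sensors.get_position(),4),np.round(f,1),np.round(sensors.get_moment(),2),round(sensors.get_finger_gap(),3))
    if f[2]>20: break
print(sensors.get_clock())
p,d,c=shot('wrist','wj'); s,_,_=shot('side','sj'); q,_,_=shot('scene','sq')
o=np.zeros((600,800,3),np.uint8); o[:300,:400]=cv2.resize(p[:,:,::-1],(400,300)); u,v=map(int,proj('side',[x,y,.1])); o[300:,:400]=cv2.resize(s[v-38:v+37,u-50:u+50,::-1],(400,300),interpolation=3)
u,v=map(int,proj('scene',[x,y,.1])); o[:,400:]=cv2.resize(q[v-60:v+60,u-40:u+40,::-1],(400,600),interpolation=3)
cv2.imwrite('pics/c6.png',o)
E
```

```text
0.134 False [0.5453 0.1179 0.1341] [-2.  -0.4  4.8] [ 0.01  0.54 -0.02] 0.2
0.131 False [0.5454 0.1179 0.1313] [-3.5  0.5  6. ] [-0.01  0.56 -0.  ] 0.198
0.129 False [0.5454 0.1179 0.1294] [-2.3  0.7  6.7] [-0.07  0.66  0.06] 0.2
0.1275 False [0.5456 0.1179 0.1292] [-5.4 -0.5 14. ] [-0.14  1.3  -0.03] 0.201
0.126 False [0.5458 0.1179 0.1292] [-9.7 -0.9 22.6] [-0.22  2.13 -0.  ] 0.203
20.85
```

View pics/c6.png

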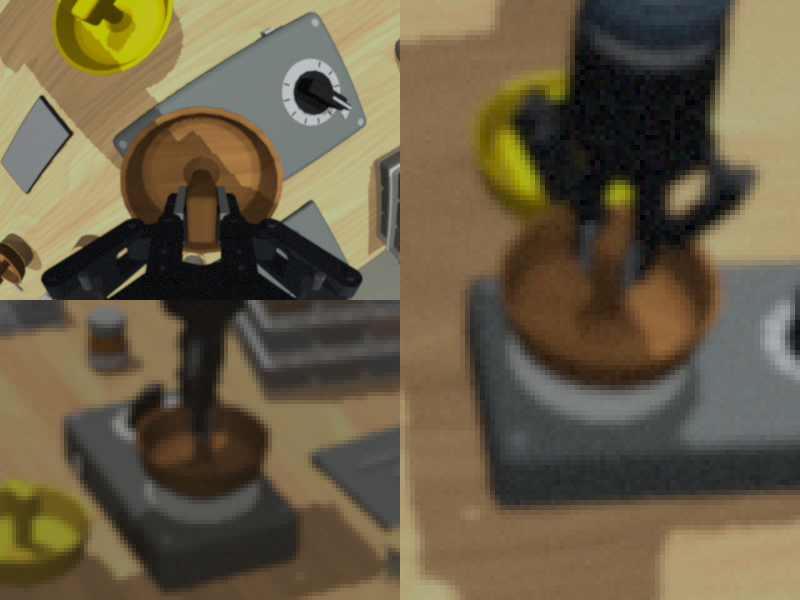

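The bowl stopped hard at TCP z = 0.129, the predicted home height, and the spring force just before that was about 9 N. The picture shows it sitting level on the hub, with the dial still at the arrow. I'll ease the push slightly and hand in.

```bash
python3 - <<'E'
from h import *
bot.movel([.5452,.1179,.127],feed=.02); bot.dwell(.4)
print(sensors.get_position(),sensors.get_wrist_force(),sensors.get_clock())
print(job.hand_in())
E
```

```text
[0.54569962 0.11791889 0.12921669] [-7.35001352 -1.18745482 16.65306965] 21.65
the job is handed in; nothing more can be done
None
```

I handed the job in at 21.7 s: the dial is set to the arrow within about 1°, and the larger bowl is keyed into the hub, fully home and still gripped and held down against the spring.

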